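Return the fastener jar to the desk carousel and present it

TASK

Put the loose glass jar of fasteners, kept upright, into the empty collar of the desk carousel and let go of it. Then grip one of the carousel's upright steel posts and use it to turn the carousel until that jar stands at the front, right in line with the pointer on the foot. Finish there still gripping the post, with the turntable held still; leave the stamp, card tray and hole punch where they are.

Things in the scene. Friction and masses are not known exactly. Their poses are not given: they have to be found in the camera images.
- jar: The loose jar on the table: clear glass with brass-coloured contents and a plain steel lid, 52 mm across (lid 53 mm), 90 mm tall (lid is the top 22 mm), about 0.2 kg; starts upright on the table, left or right of the carousel (it and the stamp swap sides). Origin at the centre of its underside, z up.
- carousel: The carousel's fixed foot: dark steel disc 200 mm across, hidden under the turntable, with a plywood tongue 36 mm wide that sticks out to 195 mm from the axis along the foot's own -x (roughly towards the robot). The tongue carries the pointer, a raised dark steel arrow aimed at the axis, 18 mm high, just outside the turntable's edge. It does not move. Origin on the turning axis at table height, z up.
- turntable (a joint): Angle of the turntable on the foot (rad), growing anticlockwise seen from above; at 0 or any whole turn the empty collar is at the pointer. It turns both ways, with no stop on the shorter way to the pointer, and stays where it is left (friction 0.1 N m, no spring).
- hub (a point): Centre of the plywood turntable's top, 30 mm above the table. Disc 280 mm across with a steel hub 36 mm across, 30 mm high. Four places at 95 mm radius, 90 degrees apart: the empty collar, then anticlockwise from above a low round tub, a pencil pot and a square tin, all three fixed to the turntable, 62 mm across or less, tops at most 126 mm above the table.
- bay (a point): Centre of the floor of the empty collar on the turntable, 95 mm from the axis, 30 mm above the table. The collar is a dark wooden ring of 58 mm inner and 68 mm outer diameter and 10 mm high; a jar standing in it has its underside at this height. Turns with the turntable.
- front (a point): Fixed point above the pointer's line, 95 mm from the axis, 30 mm above the table: where the collar's centre is when the jar faces the front.
- posts: Four equal upright round steel posts on the turntable, 12 mm thick, rising 60 mm from its top (top end 90 mm above the table), at 122 mm radius from the axis, at 45, 135, 225 and 315 degrees about z from this body's x axis. Origin on the turning axis at table height; the empty collar lies along its -x axis. Turns with the turntable.
- stamp: Bystander: rubber stamp, 60 x 40 mm foot with a turned wooden handle, 82 mm tall. Origin at the centre of its underside.
- card_tray: Bystander: cardboard tray of index cards, 160 x 110 x 68 mm. Origin at the centre of its underside.
- punch: Bystander: steel desk hole punch, 125 x 90 x 67 mm. Origin at the centre of its underside.
Things that resemble listed ones, but are neither listed nor needed, are in the scene too. What is shaped like the jar but orange or red is not meant.

How it is judged (in metres and radians):
On the way, in this order (a step that is already met when the one before it is completed fails the run):
1. the jar stands upright on the floor of the empty collar, let go (horizontal distance between jar and bay below 0.007 m and z of jar in the frame of bay below 0.005 m and angle between jar's own z axis and vertical below 0.1 rad and contact force between the fingers and jar below 0.2 N), for 0.2 s.
2. a post is held while the jar is not yet at the front (all of step 1 and contact force between the fingers and posts above 0.5 N and horizontal distance between bay and front above 0.04 m), for 0.1 s.
3. the jar is at the pointer with the post held (all of step 1 and contact force between the fingers and posts above 0.5 N and horizontal distance between bay and front below 0.01 m), for 0.2 s.
At the end, for the whole second after the job is handed in: The jar's collar is within 10 mm of the front point, the jar stands upright on the collar's floor (within 7 mm of its centre) and is not touched, the turntable is still (under 0.05 rad/s) and the fingers press on a post with more than 0.5 N (all of step 3 and velocity of joint turntable between -0.05 and 0.05 rad/s); the arm keeps its last pose, push and grip.
It fails at once if the jar is tipped over (more than 35 degrees) (angle between jar's own z axis and vertical above 0.6 rad).
It fails at once if the rubber stamp is moved more than 30 mm (distance of stamp from where it was at the start of the episode above 0.03 m).
It fails at once if the card tray is moved more than 30 mm (distance of card_tray from where it was at the start of the episode above 0.03 m).
It fails at once if the hole punch is moved more than 30 mm (distance of punch from where it was at the start of the episode above 0.03 m).
It also fails if it takes over 64 s, if anything falls off the work surface, if the arm or the gripper's body presses on something with over 40 N, if the wrist force passes 120 N, or if a joint passes its speed limit or range.

ROBOT

A 6-joint arm with a two-finger parallel gripper is mounted at the origin on the work surface. World frame = base frame: x ahead of the robot, y to its left, z up, the work surface at z = 0. Lengths are in m, angles in degrees, forces in N, time in s.
With the tool pointing down it reaches from about 0.4 to 0.825 m from the base axis. Payload 7 kg.
Tool frame: the origin (TCP) lies between the finger pads; the fingertips stand 19 mm ahead of it and the grasp point (between the pads) is the TCP; z points along the fingers, y is the line along which they close (so a half turn about z gives the same grasp; the last joint's range is limited). The gripper opens to 88 mm and grips with 3 to 60 N. Pads are 19 mm wide; open, the fingers measure 130 mm over their backs; the gripper's body (78 mm by 193 mm) begins 47 mm behind the grasp point.
Start: joints at [-57.691, 20.546, 0.682, 0, -70.136, -16.507], TCP at [0.184, -0.649, 0.246] pointing down, gripper open.
Joint ranges: [-176.03, 176.03], [-82.01, 121.73], [-58.28, 71.71], [-173.87, 95.51], [-174.79, -0.11], [-173.66, 173.66]. Speed limits (degrees/s): [136.94, 136.94, 172.46, 180, 180, 180].

INTERFACE

Orientations are given as [roll, pitch, yaw] about the fixed x, y, z axes, in that order (R = Rz(yaw) Ry(pitch) Rx(roll)).
In Python, from plant import r gives the robot as it stands. The module is installed in compiled form; this text tells all that it offers.
- The arm moves only by the shell command python3 -m pendant 'ROWS' [OPENING] [FORCE]. ROWS is JSON, a list of rows, each a list of 6 numbers: the shift along the tool's x, y, z in mm, then the turn, a rotation vector about the tool's x, y, z in rad. In form: [[tx, ty, tz, wx, wy, wz], ...]. A call has 1 to 20 rows; each row is the pose to reach, as a shift and turn from the pose commanded when the call began, along the tool's axes at that moment; what a row does not reach only later rows make up. A row lasts 1/8 s, in which the tool goes at most 62.5 mm and 10.7 degrees, less where a joint would pass 70% of its speed; a pose out of reach is approached as far as the arm can. A call with a gripper value outside its range is refused whole. OPENING is the finger opening in mm, from 0 to 87.6, set as the call begins (- or left out, the last holds). The fingers move at their own pace and stop on an object; FORCE is the grip in N (left out, the last holds). Time passes only in rows, so rows that repeat a pose let the fingers close. It gives the time, the measured TCP pose, the force, the opening and the grip force at its end, in the units of the state.
- r.get_state(): the state, without advancing time (a new reading comes with each control period).
- r.capture(name): name is "scene" or "top"; returns the picture (480x640x3 uint8, red, green, blue); there is no depth.
- r.camera_params(name): a dict with "mtx" (3x3 intrinsics, pixels), "rvec" (rotation vector, rad) and "tvec" (3), from world to camera coordinates, as OpenCV has them. Camera axes: x right, y down, z forward; pixel columns grow to the right and rows downward; lengths in m; the calibration is good to about 2 mm. A picture is of the moment at which its call begins. camera_params takes no time and is no camera call.
- r.close_job(): hands the job in; it is judged then, once.
The state is a dict: "time_s": time; "joints": joint angles; "qd": joint speeds; "joint_torque": joint torques, N m; "tcp_pos": TCP position; "eef_rot": TCP orientation; "contact_force": force on the tool from outside, world axes, zero at the start; "moment": the same for the moment, N m; "gripper_width": finger opening in m; "gripper_force": force on a finger pad.
Only numpy, scipy, OpenCV 4.12 (cv2) and the standard library are available. Lean on these libraries where they do the work, as an engineer would, in place of code of your own. Each camera call takes 0.05 s, during which the arm holds its last target. There are 200 camera calls.

## Working session

There is one attempt and no reset: what is moved stays moved. The work goes in short steps, Python scripts to look and compute and a shell command to move; the robot and the scene stay as the last step left them, time stands still between calls to the robot, and variables do not carry over. Pictures are saved under pics/ and viewed, at most 10 in all, crops included, and the job is handed in when it is done.

```bash
mkdir -p pics
cat > h.py <<'E'
import numpy as np, cv2
from plant import r
from scipy.spatial.transform import Rotation as R
def cam(n):
    p=r.camera_params(n); return np.array(p["mtx"],float),np.array(p["rvec"],float).ravel(),np.array(p["tvec"],float).ravel()
def ray(n,uv,z):
    K,rv,t=cam(n); M=cv2.Rodrigues(rv)[0]; c=-M.T@t
    d=M.T@np.linalg.inv(K)@np.array([uv[0],uv[1],1.]); return c+d*(z-c[2])/d[2]
def proj(n,P):
    K,rv,t=cam(n); return cv2.projectPoints(np.array(P,float).reshape(-1,1,3),rv,t,K,None)[0].reshape(-1,2)
def cap(n,f):
    im=cv2.cvtColor(r.capture(n),cv2.COLOR_RGB2BGR); cv2.imwrite(f,im); return im
E
python3 - <<'E'
from h import *
for n in("scene","top"):
    cap(n,f"pics/{n}0.png"); K,rv,t=cam(n); M=cv2.Rodrigues(rv)[0]; print(n,K[0,0],-M.T@t)
s=r.get_state(); print(s["tcp_pos"],s["eef_rot"],s["gripper_width"],s["time_s"])
E
```

```text
scene 517.5213359162047 [1.10721562 0.03919663 0.89502065]
top 533.5177616929634 [0.45919796 0.01878295 1.13304758]
[ 0.1836754  -0.64910146  0.24473512] [ 1.79915372e+02 -8.81995502e-03 -1.64203731e+02] 0.08749187632304459 0.1
```

View pics/top0.png

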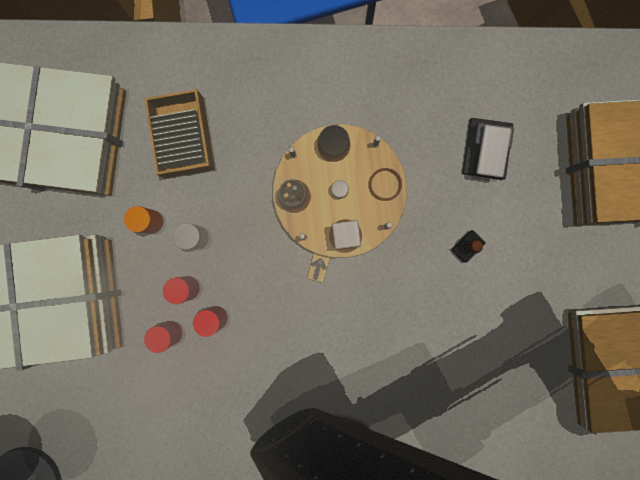

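View pics/scene0.png

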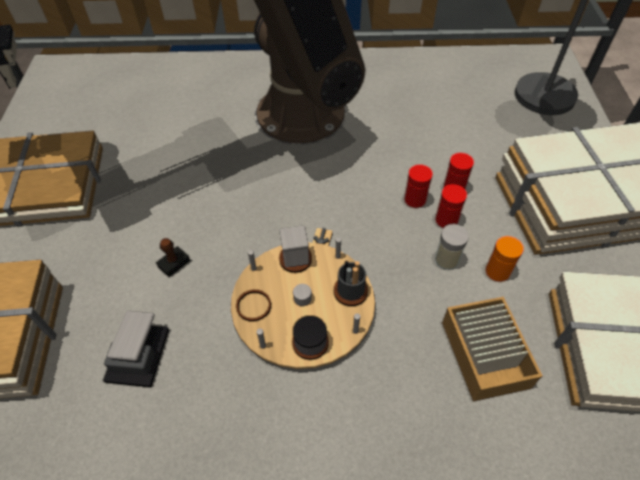

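The top view shows the grey steel lid at (187,237). Lookalikes are orange (138,220) and red (177,291), (207,322) and (159,338). The same jar is at (452,245) in the scene view, so I choose the grey one. The empty collar is at (385,184), the hub at (340,189) and the pointer at (319,266). Next I'll measure these and check the jar in a close crop.

```bash
cat > meas.py <<'E'
from h import *
def blob(m,lo=10):
    n,l,s,c=cv2.connectedComponentsWithStats(m.astype(np.uint8)); 
    return [(s[i,4],c[i],s[i,2:4]) for i in range(1,n) if s[i,4]>lo]
im=cv2.imread("pics/top0.png"); hsv=cv2.cvtColor(im,cv2.COLOR_BGR2HSV); H,S,V=[hsv[...,i].astype(int) for i in range(3)]
big=cv2.resize(im[210:270,150:230],None,fx=5,fy=5,interpolation=cv2.INTER_CUBIC)
im2=cv2.imread("pics/scene0.png"); b2=cv2.resize(im2[215:275,412:492],None,fx=5,fy=5,interpolation=cv2.INTER_CUBIC)
c3=cv2.resize(im[115:290,265:415],None,fx=4,fy=4,interpolation=cv2.INTER_CUBIC)[:600,:]
cv2.imwrite("pics/crop1.png",np.hstack([big,b2])); cv2.imwrite("pics/crop2.png",cv2.resize(im[115:290,265:415],None,fx=3.4,fy=3.4,interpolation=cv2.INTER_CUBIC))
# wood disc
w=((H>8)&(H<28)&(S>60)&(V>110)).astype(np.uint8); w[:, :265]=0; w[:,415:]=0; w[:118]=0; w[258:]=0
cs=cv2.findContours(cv2.morphologyEx(w,cv2.MORPH_CLOSE,np.ones((9,9))),0,1)[0]; c=max(cs,key=cv2.contourArea)
e=cv2.fitEllipse(cv2.convexHull(c)); print("disc",e, ray("top",e[0],.03), "diam", np.mean(e[1])/533.5*(1.133-.03))
# collar: dark ring on wood
d=np.zeros_like(w); d[165:205,366:405]=((V<130)&(S>60))[165:205,366:405]
cs=cv2.findContours(d,0,1)[0]; c=max(cs,key=cv2.contourArea); e2=cv2.fitEllipse(cv2.convexHull(c)); print("collar",e2,ray("top",e2[0],.04),"d",np.mean(e2[1])/533.5*(1.133-.04))
print("hsv lid",hsv[237,187],"hub",hsv[189,340],"table",hsv[237,240])
E
python3 meas.py
```

```text
disc ((339.27276611328125, 190.9031524658203), (133.88177490234375, 135.15798950195312), 28.73362159729004) [0.58923055 0.00665733 0.03      ] diam 0.2781170198106274
collar ((384.80023193359375, 184.1862335205078), (32.6364631652832, 33.721195220947266), 63.271873474121094) [ 0.60402366 -0.08611994  0.04      ] d 0.06797462100857535
hsv lid [ 15  25 145] hub [ 18  31 167] table [ 20  29 133]
```

View pics/crop1.png

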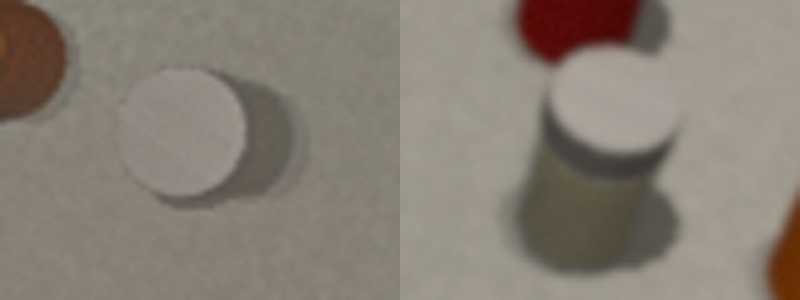

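View pics/crop2.png

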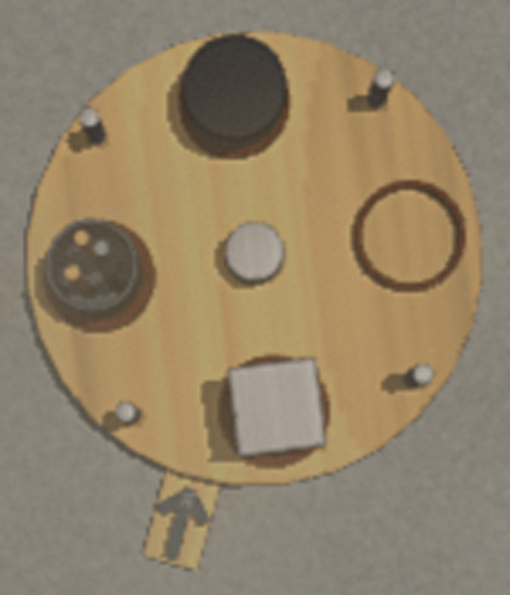

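The close crop confirms a plain steel lid over a brassy body. The lid centre is at crop (183,131), about (186.2,235.9) in the top view. The posts' light tops are at crop2 (90,119), (384,79), (422,374) and (126,412). The arrow tip is at (187,488) and the tongue's end corners are at (144,553) and (197,572).

```bash
cat > m2.py <<'E'
from h import *
im=cv2.imread("pics/top0.png")
def up(p,s,o): return (np.array(p)+.5)/s-.5+np.array(o)
g=cv2.GaussianBlur(cv2.cvtColor(cv2.resize(im[210:270,150:230],None,fx=5,fy=5,interpolation=cv2.INTER_CUBIC),cv2.COLOR_BGR2GRAY),(0,0),2)
h=cv2.HoughCircles(g,cv2.HOUGH_GRADIENT_ALT,1.5,60,param1=60,param2=.6,minRadius=50,maxRadius=75); print(h)
p=up((183,131.5),5,(150,210)); print("lid top",ray("top",p,.09))
if h is not None: print([ray("top",up(c[:2],5,(150,210)),.09) for c in h[0]])
q=np.array([[615-400,98]]); print("lid scene",ray("scene",up((215,98),5,(412,215)),.09))
P=[ray("top",up(c,3.4,(265,115)),.09)[:2] for c in((90,119),(384,79),(422,374),(126,412))]
A=np.mean(P,0); print("axis posts",A,"r",[np.linalg.norm(x-A) for x in P],"az",[np.degrees(np.arctan2(*(x-A)[::-1])) for x in P]); print(np.round(P,4))
print("hub",ray("top",up((254.5,252),3.4,(265,115)),.06))
e=np.mean([up(c,3.4,(265,115)) for c in((144,553),(197,572))],0)
for z in(.012,.02):
  x=ray("top",e,z)[:2]-A; print("tongue end",z,np.linalg.norm(x),np.degrees(np.arctan2(x[1],x[0])))
for c in((187,488),(172,557)):
  x=ray("top",up(c,3.4,(265,115)),.018)[:2]-A; print("arrow",np.linalg.norm(x),np.degrees(np.arctan2(x[1],x[0])))
E
python3 m2.py
```

```text
[[[181.5      133.5       63.471172]]]
lid top [0.48623499 0.30640518 0.09      ]
[array([0.48543158, 0.30697302, 0.09      ])]
lid scene [0.48685193 0.30775861 0.09      ]
axis posts [0.59009032 0.00669178] r [np.float64(0.12081804208339103), np.float64(0.12169803389343442), np.float64(0.12102477808622954), np.float64(0.12145714187953824)] az [np.float64(53.765297558789236), np.float64(-36.20523414084736), np.float64(-126.34877880891315), np.float64(143.69741250742644)]
[[ 0.6615  0.1041]
 [ 0.6883 -0.0652]
 [ 0.5184 -0.0908]
 [ 0.4922  0.0786]]
hub [0.59003077 0.00663773 0.06      ]
tongue end 0.012 0.19321726533918648 166.11848616798176
tongue end 0.02 0.19276597501467513 166.16019728745422
arrow 0.14616747883443915 165.23565564598013
arrow 0.18938647220753765 166.14819176859942
```

The measurements agree: post radius 121 mm (nominal 122), collar radius 94 mm (95), tongue end 193 mm (195). The two views of the lid match to within 1.5 mm. From these:
- **Axis:** (0.590, 0.0067).
- **Bay:** (0.604, -0.087), at azimuth -81°.
- **Pointer:** azimuth 166°, so the turn is about 113° clockwise.
- **Jar:** (0.486, 0.307).

I'll move above the jar by way of a waypoint.

```bash
cat >> h.py <<'E'
def rows(T):
    """T: list of (x,y,z,dyaw_deg world from now)"""
    s=r.get_state(); M=R.from_euler("xyz",s["eef_rot"],degrees=True); p=np.array(s["tcp_pos"])
    print("at",np.round(p,4),np.round(s["eef_rot"],2),"t",s["time_s"],"F",np.round(s["contact_force"],1))
    for t in T:
        d=M.inv().apply(np.array(t[:3])-p)*1000; w=M.inv().apply([0,0,np.radians(t[3]) if len(t)>3 else 0]); print([float(v) for v in np.r_[np.round(d,1),np.round(w,3)]])
E
python3 -c "
from h import *
rows([(.55,-.4,.27),(.56,-.1,.27),(.53,.15,.25),(.486,.307,.19)])"
```

```text
at [ 0.1837 -0.6491  0.2447] [ 1.7992e+02 -1.0000e-02 -1.6420e+02] t 0.1 F [-0.1  0.2 -0.1]
[-420.3, 140.0, -25.1, 0.0, 0.0, 0.0]
[-511.6, 426.0, -24.7, 0.0, 0.0, 0.0]
[-550.8, 674.7, -4.4, 0.0, 0.0, 0.0]
[-551.2, 837.6, 55.9, 0.0, 0.0, 0.0]
```

```bash
python3 -m pendant '[[-60,20,-3,0,0,0],[-120,40,-7,0,0,0],[-180,60,-10,0,0,0],[-240,80,-14,0,0,0],[-300,100,-18,0,0,0],[-360,120,-21,0,0,0],[-420,140,-25,0,0,0],[-438,197,-25,0,0,0],[-456,255,-25,0,0,0],[-474,312,-25,0,0,0],[-493,369,-25,0,0,0],[-512,426,-25,0,0,0],[-522,488,-20,0,0,0],[-532,550,-15,0,0,0],[-542,612,-10,0,0,0],[-551,675,-4,0,0,0],[-551,730,16,0,0,0],[-551,785,36,0,0,0],[-551,838,56,0,0,0],[-551,838,56,0,0,0]]' 87 20
python3 - <<'E'
from h import *
rows([(.486,.307,.19),(.486,.307,.056)])
cap("top","pics/t1.png"); cap("scene","pics/s1.png")
a=cv2.imread("pics/t1.png")[180:300,110:270]; b=cv2.imread("pics/s1.png")[190:310,380:540]
cv2.imwrite("pics/c3.png",cv2.resize(np.hstack([a,b]),None,fx=2.5,fy=2.5,interpolation=cv2.INTER_CUBIC))
E
```

```text
time_s: 2.6
tcp_pos: [0.4839, 0.3092, 0.1873]
eef_rot: [-179.9, -0.2, -164.0]
contact_force: [0.2, -0.2, 0.9]
gripper_width: 0.0865
gripper_force: 0.0
at [0.4839 0.3092 0.1873] [-179.91   -0.18 -163.99] t 2.6 F [ 0.2 -0.2  0.9]
[-1.4, -2.7, -2.7, 0.0, 0.0, 0.0]
[-1.8, -2.4, 131.3, 0.0, 0.0, 0.0]
```

View pics/c3.png

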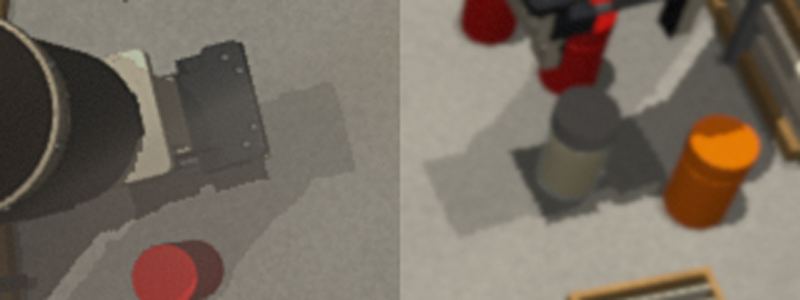

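The jar at crop (580,140) has not moved and the open fingers hover above it. I'll descend, then check before closing.

```bash
python3 -m pendant '[[-2,-3,20,0,0,0],[-2,-3,45,0,0,0],[-2,-3,70,0,0,0],[-2,-3,95,0,0,0],[-2,-3,115,0,0,0],[-2,-3,131,0,0,0],[-2,-3,131,0,0,0],[-2,-3,131,0,0,0]]' 87 20
python3 -c "
from h import *
rows([(.486,.307,.056)])"
```

```text
time_s: 3.7
tcp_pos: [0.4891, 0.3047, 0.0593]
eef_rot: [180.0, 0.1, -164.2]
contact_force: [-0.5, 0.0, -0.1]
gripper_width: 0.0869
gripper_force: 0.0
at [0.4891 0.3047 0.0593] [ 1.7998e+02  5.0000e-02 -1.6421e+02] t 3.7 F [-0.5  0.  -0.1]
[2.3, 3.1, 3.3, 0.0, 0.0, 0.0]
```

```bash
python3 -m pendant '[[2.3,3,3.5,0,0,0],[2.3,3,3.5,0,0,0],[2.3,3,3.5,0,0,0]]' 87 20
python3 -m pendant '[[0,0,0,0,0,0],[0,0,0,0,0,0],[0,0,0,0,0,0],[0,0,0,0,0,0],[0,0,0,0,0,0],[0,0,0,0,0,0],[0,0,0,0,0,0],[0,0,0,0,0,0]]' 50 20
python3 -m pendant '[[0,0,-10,0,0,0],[0,0,-30,0,0,0],[0,0,-60,0,0,0],[0,0,-90,0,0,0],[0,0,-110,0,0,0],[0,0,-120,0,0,0],[0,0,-120,0,0,0],[0,0,-120,0,0,0]]' 50 20
python3 -c "
from h import *
rows([(.56,.13,.18),(.6042,-.0868,.17)])"
```

```text
time_s: 4.08
tcp_pos: [0.4855, 0.3071, 0.0553]
eef_rot: [180.0, 0.0, -164.2]
contact_force: [0.7, -0.7, 0.2]
gripper_width: 0.0869
gripper_force: 0.0
time_s: 5.08
tcp_pos: [0.4855, 0.3069, 0.0551]
eef_rot: [180.0, 0.0, -164.2]
contact_force: [0.8, 0.7, -0.7]
gripper_width: 0.0523
gripper_force: 20.0
time_s: 6.08
tcp_pos: [0.485, 0.3063, 0.174]
eef_rot: [-180.0, -0.1, -164.2]
contact_force: [0.0, -0.8, -2.3]
gripper_width: 0.0524
gripper_force: 20.0
at [0.485  0.3063 0.174 ] [-1.7996e+02 -9.0000e-02 -1.6421e+02] t 6.075 F [ 0.  -0.8 -2.3]
[-24.2, -190.1, -5.9, 0.0, 0.0, 0.0]
[-7.8, -410.7, 4.3, 0.0, 0.0, 0.0]
```

Jar held (52.4 mm opening, 20 N). I'll raise it higher to clear the tub, pot and tin, and carry it across.

```bash
python3 -m pendant '[[0,-5,-20,0,0,0],[0,-15,-40,0,0,0],[-1,-35,-45,0,0,0],[-1,-60,-45,0,0,0],[-2,-90,-45,0,0,0],[-2,-125,-45,0,0,0],[-3,-160,-45,0,0,0],[-4,-195,-45,0,0,0],[-4,-230,-45,0,0,0],[-5,-265,-45,0,0,0],[-6,-300,-45,0,0,0],[-6,-330,-45,0,0,0],[-7,-358,-45,0,0,0],[-7,-380,-45,0,0,0],[-8,-396,-45,0,0,0],[-8,-406,-45,0,0,0],[-8,-411,-45,0,0,0],[-8,-411,-45,0,0,0],[-8,-411,-45,0,0,0],[-8,-411,-45,0,0,0]]' 50 20
python3 - <<'E'
from h import *
rows([(.6042,-.0868,.17),(.6042,-.0868,.115)])
cap("scene","pics/s2.png"); cap("top","pics/t2.png")
print(proj("scene",[(.6042,-.0868,.04)]))
cv2.imwrite("pics/c4.png",cv2.resize(cv2.imread("pics/s2.png")[180:380,150:400],None,fx=3,fy=3,interpolation=cv2.INTER_CUBIC))
E
```

```text
time_s: 8.57
tcp_pos: [0.6051, -0.086, 0.2202]
eef_rot: [180.0, 0.0, -164.2]
contact_force: [-0.4, 0.1, -2.4]
gripper_width: 0.0523
gripper_force: 20.0
at [ 0.6051 -0.086   0.2202] [ 1.8000e+02  1.0000e-02 -1.6416e+02] t 8.575 F [-0.4  0.1 -2.4]
[1.1, -0.6, 50.2, 0.0, 0.0, 0.0]
[1.1, -0.6, 105.2, 0.0, 0.0, 0.0]
[[252.8470168  302.78065195]]
```

View pics/c4.png

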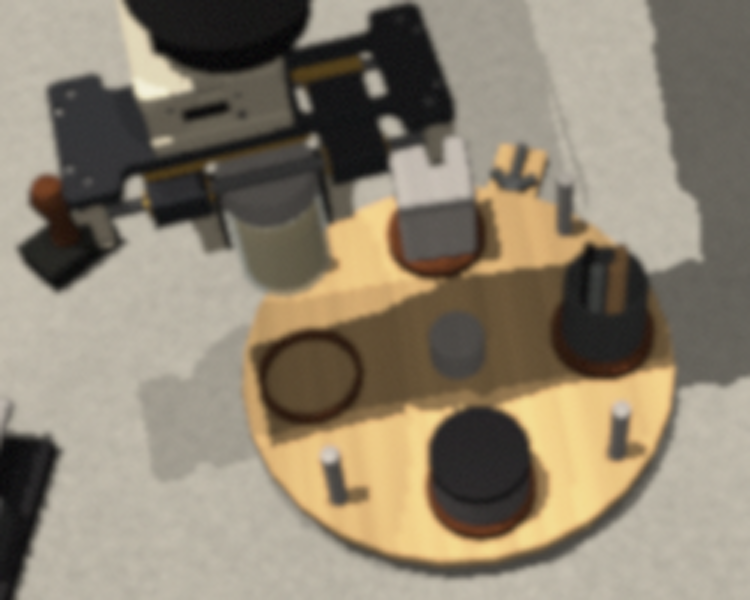

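The jar is held upright at crop (280,230), and the collar is free at crop (311,375), about (253.5,304.8). That is within 2 px of the prediction. I'll lower it to just above the collar and check the alignment there.

```bash
python3 -m pendant '[[1,-1,15,0,0,0],[1,-1,40,0,0,0],[1,-1,65,0,0,0],[1,-1,90,0,0,0],[1,-1,108,0,0,0],[1,-1,116,0,0,0],[1,-1,116,0,0,0],[1,-1,116,0,0,0],[1,-1,116,0,0,0]]' 50 20
python3 - <<'E'
from h import *
rows([(.6042,-.0868,.086)])
cap("scene","pics/s3.png"); cap("top","pics/t3.png")
o=(220,235); s=9
c=cv2.resize(cv2.imread("pics/s3.png")[235:295+30,220:308],None,fx=s*.74,fy=s*.74,interpolation=cv2.INTER_CUBIC)
p=r.get_state()["tcp_pos"]; a=np.linspace(0,2*np.pi,60)
def ring(P,rad,z,col):
    q=proj("scene",np.c_[P[0]+rad*np.cos(a),P[1]+rad*np.sin(a),0*a+z]); cv2.polylines(c,[np.int32(((q-o)+.5)*s*.74)],True,col,1)
c0=c.copy()
ring((.6042,-.0868),.034,.04,(0,255,0)); ring(p,.026,p[2]-.055,(0,0,255))
cv2.imwrite("pics/c5.png",c); print(c.shape)
E
```

```text
time_s: 9.8
tcp_pos: [0.6049, -0.0876, 0.1049]
eef_rot: [-180.0, 0.1, -164.2]
contact_force: [-0.6, -0.0, -3.0]
gripper_width: 0.0526
gripper_force: 20.0
at [ 0.6049 -0.0876  0.1049] [-1.7999e+02  8.0000e-02 -1.6419e+02] t 9.8 F [-0.6 -0.  -3. ]
[0.4, 1.0, 18.9, 0.0, 0.0, 0.0]
(599, 586, 3)
```

View pics/c5.png

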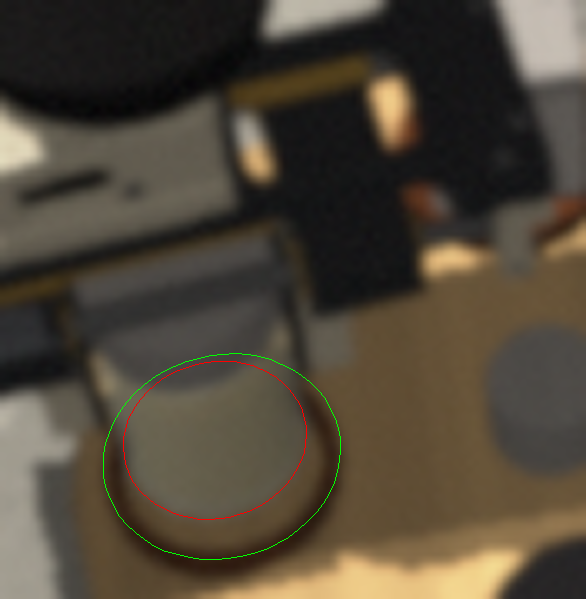

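The projected jar base (red) and collar (green) both match the picture to about 1 mm, so the jar is lined up. Lowering it in.

```bash
python3 -m pendant '[[0.4,0.8,3,0,0,0],[0.4,0.8,7,0,0,0],[0.4,0.8,11,0,0,0],[0.4,0.8,15,0,0,0],[0.4,0.8,18,0,0,0],[0.4,0.8,19.3,0,0,0],[0.4,0.8,19.3,0,0,0],[0.4,0.8,19.3,0,0,0]]' 50 20
python3 -c "
from h import *
rows([(.6042,-.0868,.085)])"
```

```text
time_s: 10.9
tcp_pos: [0.6042, -0.087, 0.0851]
eef_rot: [-180.0, 0.0, -164.2]
contact_force: [0.6, 1.4, 0.6]
gripper_width: 0.0523
gripper_force: 19.9
at [ 0.6042 -0.087   0.0851] [-1.7999e+02  5.0000e-02 -1.6419e+02] t 10.9 F [0.6 1.4 0.6]
[-0.1, 0.2, 0.1, 0.0, 0.0, 0.0]
```

The jar's weight is off the gripper at the expected height, so it is standing on the collar floor. Releasing and lifting clear.

```bash
python3 -m pendant '[[0,0,0,0,0,0],[0,0,0,0,0,0],[0,0,0,0,0,0],[0,0,0,0,0,0],[0,0,0,0,0,0]]' 66 20
python3 -m pendant '[[0,0,-10,0,0,0],[0,0,-30,0,0,0],[0,0,-60,0,0,0],[0,0,-90,0,0,0],[0,0,-100,0,0,0],[-30,0,-100,0,0,0],[-80,0,-100,0,0,0],[-120,0,-100,0,0,0],[-120,0,-100,0,0,0],[-120,0,-100,0,0,0]]' 66 20
python3 - <<'E'
from h import *
rows([(.6883,-.0652,.18)])
cap("scene","pics/s4.png"); cap("top","pics/t4.png")
cv2.imwrite("pics/c6.png",cv2.resize(np.hstack([cv2.imread("pics/s4.png")[210:370,210:390],cv2.imread("pics/t4.png")[110:270,260:440]]),None,fx=2.2,fy=2.2,interpolation=cv2.INTER_CUBIC))
E
```

```text
time_s: 11.52
tcp_pos: [0.6038, -0.0871, 0.0847]
eef_rot: [-180.0, -0.0, -164.2]
contact_force: [0.8, 0.2, -0.1]
gripper_width: 0.0661
gripper_force: 0.0
time_s: 12.78
tcp_pos: [0.7186, -0.0544, 0.1838]
eef_rot: [180.0, -0.1, -164.2]
contact_force: [-1.0, 0.1, -0.7]
gripper_width: 0.0659
gripper_force: 0.0
at [ 0.7186 -0.0544  0.1838] [ 1.7997e+02 -1.0000e-01 -1.6420e+02] t 12.775 F [-1.   0.1 -0.7]
[32.1, -2.2, 3.9, 0.0, 0.0, 0.0]
```

View pics/c6.png

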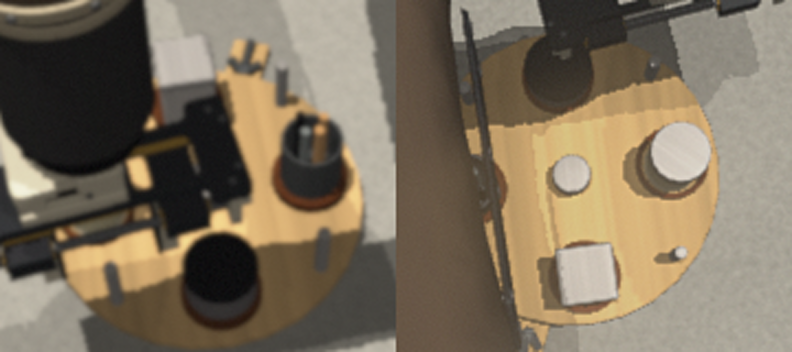

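The jar stands in its collar at crop (680,153). The post tops at crop (680,253) and (652,69) are where they were, so the turntable has not turned. Next I'll check the jar-to-bay offset and go to the post at (0.6885, -0.0655).

```bash
python3 -m pendant '[[16,-1,0,0,0,0],[32,-2,4,0,0,0],[32,-2,4,0,0,0],[32,-2,4,0,0,0]]' 36 20
python3 - <<'E'
from h import *
im=cv2.imread("pics/t4.png"); o=(372,160)
g=cv2.GaussianBlur(cv2.cvtColor(cv2.resize(im[160:205,372:412],None,fx=5,fy=5,interpolation=cv2.INTER_CUBIC),cv2.COLOR_BGR2GRAY),(0,0),2)
h=cv2.HoughCircles(g,cv2.HOUGH_GRADIENT_ALT,1.5,60,param1=60,param2=.5,minRadius=50,maxRadius=80)
print(h, None if h is None else ray("top",(h[0,0,:2]+.5)/5-.5+o,.12), ray("top",(388.8,179.2),.12))
rows([(.6885,-.0655,.18),(.6885,-.0655,.085)])
E
```

```text
time_s: 13.38
tcp_pos: [0.6892, -0.0651, 0.1816]
eef_rot: [-180.0, 0.1, -164.2]
contact_force: [0.1, 0.1, 0.4]
gripper_width: 0.0368
gripper_force: 0.0
[[[85.5     93.      66.34906]]] [ 0.60500896 -0.08557411  0.12      ] [ 0.60310546 -0.08580525  0.12      ]
at [ 0.6892 -0.0651  0.1816] [-1.7998e+02  7.0000e-02 -1.6420e+02] t 13.375 F [0.1 0.1 0.4]
[0.8, -0.2, 1.6, 0.0, 0.0, 0.0]
[0.9, -0.2, 96.6, 0.0, 0.0, 0.0]
```

```bash
python3 -m pendant '[[1,0,20,0,0,0],[1,0,45,0,0,0],[1,0,70,0,0,0],[1,0,85,0,0,0],[1,0,93,0,0,0],[1,0,96.5,0,0,0],[1,0,96.5,0,0,0]]' 36 20
python3 -m pendant '[[0,0,0,0,0,0],[0,0,0,0,0,0],[0,0,0,0,0,0],[0,0,0,0,0,0],[0,0,0,0,0,0]]' 8 20
python3 - <<'E'
from h import *
A=np.array([.5901,.0067])
p=np.array(r.get_state()["tcp_pos"][:2])-A; a0=np.degrees(np.arctan2(p[1],p[0])); print("az",a0,"r",np.linalg.norm(p),"j",np.round(r.get_state()["joints"],0))
f=np.sin(np.linspace(0,np.pi/2,1))
rows([(*(A+.122*np.array([np.cos(x),np.sin(x)])),.0855) for x in np.radians(-36.3-np.r_[1:5,np.arange(6.5,57,3.4)])])
E
```

```text
time_s: 14.25
tcp_pos: [0.6884, -0.0653, 0.0848]
eef_rot: [-180.0, 0.0, -164.2]
contact_force: [-0.3, -0.2, -0.1]
gripper_width: 0.0359
gripper_force: 0.0
time_s: 14.88
tcp_pos: [0.6878, -0.0651, 0.0845]
eef_rot: [180.0, -0.0, -164.2]
contact_force: [-3.6, 2.4, 4.9]
gripper_width: 0.0115
gripper_force: 20.0
az -36.301847250308555 r 0.12123451623046036 j [ 11.  29.  -8.  -0. -53. -85.]
at [ 0.6878 -0.0651  0.0845] [ 1.7999e+02 -1.0000e-02 -1.6419e+02] t 14.875 F [-3.6  2.4  4.9]
[1.2, -1.9, -1.0, 0.0, 0.0, 0.0]
[2.9, -3.2, -1.0, 0.0, 0.0, 0.0]
[4.7, -4.4, -1.0, 0.0, 0.0, 0.0]
[6.4, -5.6, -1.0, 0.0, 0.0, 0.0]
[10.9, -8.5, -1.0, 0.0, 0.0, 0.0]
[17.2, -12.1, -1.0, 0.0, 0.0, 0.0]
[23.7, -15.3, -1.0, 0.0, 0.0, 0.0]
[30.4, -18.1, -1.0, 0.0, 0.0, 0.0]
[37.2, -20.5, -1.0, 0.0, 0.0, 0.0]
[44.1, -22.5, -1.0, 0.0, 0.0, 0.0]
[51.2, -24.1, -1.0, 0.0, 0.0, 0.0]
[58.3, -25.3, -1.0, 0.0, 0.0, 0.0]
[65.5, -26.0, -1.0, 0.0, 0.0, 0.0]
[72.8, -26.3, -1.0, 0.0, 0.0, 0.0]
[80.0, -26.2, -1.0, 0.0, 0.0, 0.0]
[87.2, -25.7, -1.0, 0.0, 0.0, 0.0]
[94.4, -24.7, -1.0, 0.0, 0.0, 0.0]
[101.5, -23.3, -1.0, 0.0, 0.0, 0.0]
[108.5, -21.5, -1.0, 0.0, 0.0, 0.0]
```

The post is held at 11.5 mm opening and 20 N. Turning clockwise, first half.

```bash
python3 -m pendant '[[1.2,-1.5,0,0,0,0],[2.9,-3,0,0,0,0],[4.7,-4.4,0,0,0,0],[6.8,-5.8,0,0,0,0],[11,-8.5,0,0,0,0],[17.2,-12,0,0,0,0],[23.7,-15.3,0,0,0,0],[30.4,-18,0,0,0,0],[37.2,-20.5,0,0,0,0],[44,-22.5,0,0,0,0],[51,-24,0,0,0,0],[58.3,-25.3,0,0,0,0],[65.5,-26,0,0,0,0],[72.8,-26.3,0,0,0,0],[80,-26.2,0,0,0,0],[87.2,-25.7,0,0,0,0],[94.4,-24.7,0,0,0,0],[101.5,-23.3,0,0,0,0],[105,-22.5,0,0,0,0],[105,-22.5,0,0,0,0]]' 8 20
python3 - <<'E'
from h import *
A=np.array([.5901,.0067])
p=np.array(r.get_state()["tcp_pos"][:2])-A; a0=np.degrees(np.arctan2(p[1],p[0])); print("az",a0,"r",np.linalg.norm(p),"left",-148.9-a0)
rows([(*(A+.122*np.array([np.cos(x),np.sin(x)])),.0845) for x in np.radians(np.r_[a0-1.5,np.linspace(a0-4,-148.9,17)])])
E
```

```text
time_s: 17.38
tcp_pos: [0.5943, -0.1135, 0.0845]
eef_rot: [179.9, 0.2, -164.2]
contact_force: [0.2, 13.7, 1.0]
gripper_width: 0.0114
gripper_force: 20.0
az -88.01049232452978 r 0.12026448063882482 left -60.88950767547023
at [ 0.5943 -0.1135  0.0845] [ 179.91    0.2  -164.2 ] t 17.375 F [ 0.2 13.7  1. ]
[3.5, -0.9, -0.0, 0.0, 0.0, 0.0]
[8.6, 0.6, -0.0, 0.0, 0.0, 0.0]
[15.7, 3.2, -0.1, 0.0, 0.0, 0.0]
[22.7, 6.1, -0.1, 0.0, 0.0, 0.0]
[29.5, 9.6, -0.1, 0.0, 0.0, 0.0]
[36.0, 13.4, -0.1, 0.0, 0.0, 0.0]
[42.3, 17.6, -0.1, 0.0, 0.0, 0.0]
[48.3, 22.2, -0.1, 0.0, 0.0, 0.0]
[54.0, 27.1, -0.2, 0.0, 0.0, 0.0]
[59.4, 32.4, -0.2, 0.0, 0.0, 0.0]
[64.5, 38.1, -0.2, 0.0, 0.0, 0.0]
[69.2, 44.0, -0.2, 0.0, 0.0, 0.0]
[73.5, 50.2, -0.2, 0.0, 0.0, 0.0]
[77.4, 56.7, -0.2, 0.0, 0.0, 0.0]
[81.0, 63.4, -0.2, 0.0, 0.0, 0.0]
[84.1, 70.3, -0.2, 0.0, 0.0, 0.0]
[86.7, 77.4, -0.2, 0.0, 0.0, 0.0]
[89.0, 84.6, -0.2, 0.0, 0.0, 0.0]
```

There is 13.7 N sideways, so in the arm's frame the axis is about 1.6 mm further in +y. I'll re-plan the second half from the commanded pose with that corrected centre.

Run:
```python
from h import *
A=np.array([.5904,.0084]); M=R.from_euler("xyz",[180,0,-164.2],degrees=True); c=np.array([.5935,-.1155])
for x in np.radians(np.r_[-89.5,np.linspace(-92,-147.5,16)]):
    d=A+.122*np.array([np.cos(x),np.sin(x)])-c; print(np.round(M.inv().apply([*d,0])*1000,1)[:2])
```

```text
[1.4 2.4]
[6.5 3.9]
[14.   6.6]
[21.2  9.7]
[28.2 13.3]
[35.  17.3]
[41.5 21.7]
[47.7 26.6]
[53.5 31.9]
[59.1 37.5]
[64.2 43.5]
[68.9 49.7]
[73.3 56.3]
[77.2 63.2]
[80.6 70.2]
[83.6 77.5]
[86.1 85. ]
```

```bash
python3 -m pendant '[[0.7,1.2,0,0,0,0],[1.7,2.4,0,0,0,0],[6.5,3.9,0,0,0,0],[14,6.6,0,0,0,0],[21.2,9.7,0,0,0,0],[28.2,13.3,0,0,0,0],[35,17.3,0,0,0,0],[41.5,21.7,0,0,0,0],[47.7,26.6,0,0,0,0],[53.5,31.9,0,0,0,0],[59.1,37.5,0,0,0,0],[64.2,43.5,0,0,0,0],[68.9,49.7,0,0,0,0],[73.3,56.3,0,0,0,0],[77.2,63.2,0,0,0,0],[80.6,70.2,0,0,0,0],[83.6,77.5,0,0,0,0],[86.1,85,0,0,0,0],[86.1,85,0,0,0,0],[86.1,85,0,0,0,0]]' 8 20
python3 - <<'E'
from h import *
A=np.array([.5904,.0084])
s=r.get_state();p=np.array(s["tcp_pos"][:2])-A; print("az",np.degrees(np.arctan2(p[1],p[0])),"r",np.linalg.norm(p))
cap("scene","pics/s5.png"); cap("top","pics/t5.png")
cv2.imwrite("pics/c7.png",cv2.resize(np.hstack([cv2.imread("pics/s5.png")[200:370,220:390],cv2.imread("pics/t5.png")[115:285,260:430]]),None,fx=2.35,fy=2.35,interpolation=cv2.INTER_CUBIC))
E
```

```text
time_s: 19.88
tcp_pos: [0.4862, -0.0571, 0.0842]
eef_rot: [180.0, -0.1, -164.2]
contact_force: [-4.8, -1.7, 6.6]
gripper_width: 0.0112
gripper_force: 20.0
az -147.86613098223225 r 0.12306167028473755
```

View pics/c7.png

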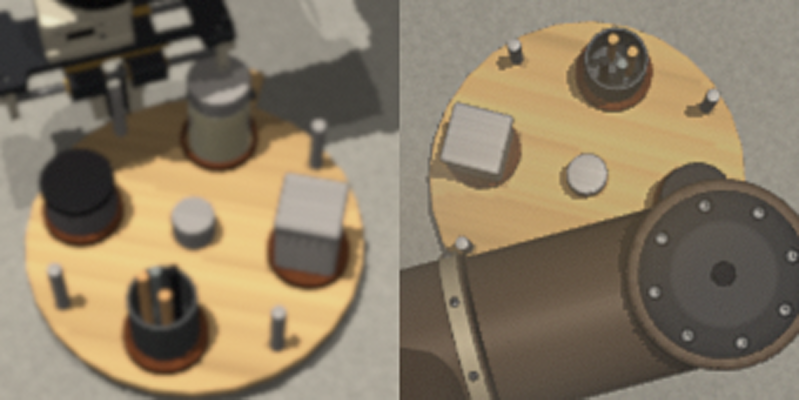

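The jar stands upright in its collar at the front (scene crop (220,100)). Post tops in the top view are at crop (514,46), (713,95) and (462,243). From these I can compute the turntable angle against the pointer.

Run:
```python
from h import *
A=np.array([.5901,.0067]); s=2.35
for c,nom in(((114,46),31.1),((313,95),-58.9),((62,243),121.1)):
    uv=(np.array(c)+.5)/s-.5+(260,115); x=ray("top",uv,.09)[:2]-A; a=np.degrees(np.arctan2(x[1],x[0])); print("r",np.linalg.norm(x),"az",a,"err",a-nom)
# automated: bright post tops near predictions
st=r.get_state(); print(st["gripper_force"],st["contact_force"],st["joints"])
```

```text
r 0.12117021983030464 az 32.18386272060447 err 1.083862720604472
r 0.121313899078256 az -57.730242232322524 err 1.1697577676774742
r 0.12166033930099457 az 121.69733440629805 err 0.5973344062980601
20.000866949558258 [-2.62062968 -2.36912912  7.06716456] [ 1.63520795e+01  1.31979221e+01 -3.42017629e+01 -1.98868935e-02
 -4.26946988e+01 -9.05216043e+01]
```

The error is about 1° (under 2 mm at the collar, tolerance 10 mm). One small nudge of about 1°, then I'll settle and hand in.

```bash
python3 -m pendant '[[0.4,1,0,0,0,0],[0.7,2,0,0,0,0],[0.7,2,0,0,0,0],[0.7,2,0,0,0,0],[0.7,2,0,0,0,0],[0.7,2,0,0,0,0],[0.7,2,0,0,0,0],[0.7,2,0,0,0,0]]' 8 20 && python3 -c "
from plant import r
print(r.close_job())"
```

```text
time_s: 20.98
tcp_pos: [0.4853, -0.0555, 0.0842]
eef_rot: [180.0, -0.1, -164.2]
contact_force: [-2.4, -3.4, 6.6]
gripper_width: 0.0115
gripper_force: 20.0
the job is handed in; nothing more can be done
None
```

The job is handed in at about 21 s: the jar stands released in the empty collar, and the carousel is turned so the jar is in line with the pointer (about 1° off before a final 1° nudge I did not re-measure), with the gripper still holding a post at 20 N; no verdict was returned.

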